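# Tension a scroll saw blade by feel

## Task

The scroll saw's blade hangs slack. Fold its quick-release lever down flat along the arm, then crank the tension wheel clockwise through the slack and on until it comes up firm, at about one and three-quarter times the push that the crank handle takes while slack, without overstraining the blade; then let go. Leave everything else on the bench and on the saw table where it is.

Things in the scene. Friction and masses are not known exactly. Their poses are not given: they have to be found in the camera images.
- saw: bench scroll saw, grey castings, 510 mm long, fixed. Origin on the bench straight below blade and tension wheel; +x runs along the saw's arm to its rear, z up. Upper arm 44 mm wide (nose 56 mm, x -28 to +28 mm); top of the arm 250 mm above the bench, 260 mm behind x = 170 mm. Saw table 360 x 250 mm, 108 mm above the bench. Only wheel and lever (clevis 273 mm high) stand above the arm
- wheel_axis (a point): middle of the top of the tension wheel's rim, on the wheel's vertical axis (axes as the saw's, not turning): black disc handwheel, 96 mm across, rim 12 mm thick, hub 6 mm higher, on top of the nose. Wheel and handle rise 3 mm as the lever is folded. Clockwise from above tightens. The wheel stays where it is left when the blade is right; it can turn by more than one full turn
- handle_grip (a point): centre of the upright crank handle on the wheel, half-way up: a black round sleeve, 18 mm in diameter, 45 mm long, 38 mm from the wheel's axis; it turns freely on its pin, so it can be held while it is led round the circle. Its lower end is 5 mm above the rim, its middle 27 mm above it
- lever_pivot (a point): pivot of the quick-release lever on top of the arm, 85 mm behind the wheel's axis, 262 mm above the bench, midway across the arm (axes as the saw's; the pivot's axis is y)
- lever_tip (a point): free end of the quick-release lever, in the middle of its thickness: a flat steel bar 16 mm wide and 7 mm thick with a black grip 30 mm long, 21 mm wide and 10 mm thick at its end, reaching 77 mm from the pivot. Standing up it is open; folded to the rear, flat along the arm, it is closed
- cam_lever (a joint): angle of the quick-release lever in rad: 0 stands up (74 degrees above level), 1.3 is folded fully down against its stop, level and pointing to the rear. It stays where it is left; folding takes about 5 N near its end
- blade_holder: small steel clamp under the nose that lifts the blade's upper pin; origin near the saw's origin. After the slack, the push at the crank handle climbs steadily by 7 to 10 N per rad. 1.75 times the slack push (about 15.5 N) is right, 1.6 to 1.9 good; past 2.1 the wheel may creep back when let go, past 2.3 the blade is overstrained. Slow even winding (30 mm/s at the handle) gives comparable readings
- blade: saw blade, upright steel strip 130 x 6 mm below the wheel, from the holder down through the table; origin near the saw's origin. Slack at first: the stiff tension screw then takes a steady push of about 8 to 10 N along the circle at the crank handle. The slack is unknown: 0.6 to 5 rad of wheel, whatever the handle's place. With the lever up the blade is not tensioned
- hook_bench: bent steel rod hook, 8 mm rod, about 115 mm long, lying on the bench
- hook_table: the same kind of hook, lying on the saw table
- sheet: aluminium offcut, 85 x 55 x 4 mm, lying on the saw table
- pliers: pliers, about 160 mm long, lying flat
- screwdriver: screwdriver, 190 mm long, lying flat
- spray_can: spray can, 56 mm in diameter, 170 mm high, standing
- hole_saw: hole saw cup, 48 mm in diameter, 36 mm high, with a pilot drill 54 mm high, standing on the bench

How it is judged:
On the way, in this order (a step that is already met when the one before it is completed fails the run):
1. the quick-release lever is folded down flat along the arm, the blade still slack (value of joint cam_lever above 1.2 rad and contact force between blade_holder and blade below 4 N), for 0.2 s.
2. the wheel is wound until the blade is under its set tension (value of joint cam_lever above 1.2 rad and contact force between blade_holder and blade above 10 N), for 0.2 s.
At the end, for the whole second after the job is handed in: The quick-release lever is folded down (joint above 1.2 rad) and the holder pulls the blade with 10 to 32 N (reached at about 1.5 to 1.95 times the slack push on the crank handle); the wheel is let go (all of step 2 and contact force between blade_holder and blade below 32 N); the robot touches nothing.
It fails at once if the blade is overstrained: pulled with more than 42 N (over 2.3 times the slack push on the crank handle) (contact force between blade_holder and blade above 42 N).
It fails at once if a bystander is moved by more than 30 mm (distance of any of hook_bench, hook_table, sheet, pliers, screwdriver, spray_can, hole_saw from where it was at the start of the episode above 0.03 m).
It also fails if it takes over 72 s, if anything falls off the work surface, if the arm or the gripper's body presses on something with over 40 N, if the wrist force passes 120 N, or if a joint passes its speed limit or range.

## Robot

A 6-joint arm with a two-finger parallel gripper is mounted at the origin on the work surface. World frame = base frame: x ahead of the robot, y to its left, z up, the work surface at z = 0. Lengths are in m, angles in rad, forces in N, time in s.
With the tool pointing down it reaches from about 0.4 to 0.825 m from the base axis. Payload 7 kg.
Tool frame: the origin (TCP) lies on the centre line of the jaws, within the pads' length; the fingertips stand 22 mm ahead of it and the grasp point (between the pads) lies 3 mm ahead of it; z points along the fingers, y is the direction in which the jaws open and shut (so a half turn about z gives the same grasp; the last joint's range is limited). The gripper opens to 88 mm and grips with 3 to 60 N. Pads are 19 mm wide; open, the fingers measure 130 mm over their backs; the gripper's body (78 mm by 193 mm) begins 47 mm behind the grasp point.
Start: joints at [1.512, 0.359, 0.012, 0, -1.224, -0.288], TCP at [0.229, 0.635, 0.249] pointing down, gripper open.
Joint ranges: [-3.07, 3.07], [-1.43, 2.12], [-1.02, 1.25], [-3.03, 1.67], [-3.05, -0], [-3.03, 3.03]. Speed limits (rad/s): [2.39, 2.39, 3.01, 3.14, 3.14, 3.14].

## Interface

Orientations are given as [roll, pitch, yaw] about the fixed x, y, z axes, in that order (R = Rz(yaw) Ry(pitch) Rx(roll)).
In Python, from station import arm gives the robot as it stands. The module is installed in compiled form; this text tells all that it offers.
- The arm moves only by the tool arm_command, never from a script. Its argument "motion" is a list of rows, each a list of 3 entries, a list of its own where there are three numbers: the shift along the tool's x, y, z in mm, then the turn, a rotation vector about the tool's x, y, z in degrees, then the opening, from 0 (shut) to 1 (fully open). In form: [[[tx, ty, tz], [wx, wy, wz], grip], ...]. A call has 1 to 20 rows; each row shifts and turns the commanded pose from where the row before left it, along the tool's axes as they then stand; what a row does not reach is not made up. A row lasts 1/12 s, in which the tool goes at most 41.7 mm and 7.16 degrees, less where a joint would pass 70% of its speed; a pose out of reach is approached as far as the arm can. A call is refused whole if a number of a shift passes 41.7 or a number of a turn 7.16, either way. A call with a gripper value outside its range is refused whole. The fingers move at their own pace and stop on an object; "newtons" is the grip in N (left out, the last holds). Time passes only in rows, so rows that do not move let the fingers close. It gives the time, the measured TCP pose, the force and the opening at its end, in the units of the state.
- arm.get_state(): the state, without advancing time (a new reading comes with each control period).
- arm.grab_frame(name): name is "scene" or "top"; returns the picture (480x640x3 uint8, red, green, blue); there is no depth.
- arm.camera_info(name): a dict with "fov_y" (degrees; the focal length in pixels is half the picture's height over the tangent of half this angle, whatever the lens; pixels are square), "cx", "cy" (the principal point, pixels), "view" (4x4, takes a point from world to camera coordinates). Camera axes: x right, y down, z forward; pixel columns grow to the right and rows downward; lengths in m; the calibration is good to about 2 mm. A picture is of the moment at which its call begins. camera_info takes no time and is no camera call.
- arm.job_done(): hands the job in, once; it reports no verdict.
The state is a dict: "t": time; "q": joint angles; "qd": joint speeds; "joint_efforts": joint torques, N m; "eef_pos": TCP position; "ee_rot": TCP orientation; "force": force on the tool from outside, world axes, zero at the start; "moment": the same for the moment, N m; "width": finger opening in m.
Only numpy, scipy, OpenCV 4.12 (cv2) and the standard library are available. Lean on these libraries where they do the work, as an engineer would, in place of code of your own. Each camera call takes 0.05 s, during which the arm holds its last target. There are 200 camera calls.

## Working session

There is one attempt and no reset: what is moved stays moved. The work goes in short steps, Python scripts to look and compute and a tool call to move; the robot and the scene stay as the last step left them, time stands still between calls to the robot, and variables do not carry over. Pictures are saved under pics/ and viewed, on a budget of 10 in all, crops included, one or two more only if the job needs it, and the job is handed in when it is done.

Besides the shell and the picture viewer there is one more tool, called after "Call:" as name(argument=value, ...), one argument or row to a line, values as JSON. arm_command: Moves the arm, as the interface text tells. Its arguments: {"type":"object","properties":{"motion":{"type":"array","items":{"type":"array"}},"newtons":{"type":"number"}},"required":["motion"]}

```bash
mkdir -p pics; python3 - <<'E'
from station import arm
import cv2
for n in("scene","top"):
    cv2.imwrite(f"pics/{n}0.png",arm.grab_frame(n)[:,:,::-1]); print(n,arm.camera_info(n))
print(arm.get_state())
E
```

```text
scene {'fov_y': 54.54709192077931, 'cx': 321.0707561052333, 'cy': 242.00726198435854, 'view': array([[-8.23947864e-01,  5.66665377e-01, -5.16611142e-04,
         2.75660636e-01],
       [ 4.46051601e-01,  6.48009122e-01, -6.17350911e-01,
        -2.45431906e-01],
       [-3.49496618e-01, -5.08895400e-01, -7.86687731e-01,
         1.30940254e+00],
       [ 0.00000000e+00,  0.00000000e+00,  0.00000000e+00,
         1.00000000e+00]])}
top {'fov_y': 49.58106643296146, 'cx': 317.5366555516983, 'cy': 242.63737605961924, 'view': array([[-4.61145932e-05, -9.99989289e-01, -4.62804691e-03,
         2.56270413e-01],
       [-9.82497991e-01,  9.07388005e-04, -1.86270971e-01,
         5.17293149e-01],
       [ 1.86273175e-01,  4.53845698e-03, -9.82487510e-01,
         1.11614098e+00],
       [ 0.00000000e+00,  0.00000000e+00,  0.00000000e+00,
         1.00000000e+00]])}
{'t': 0.1, 'q': array([ 1.51212984e+00,  3.59295883e-01,  1.11586134e-02, -3.45301753e-04,
       -1.22411500e+00, -2.88113139e-01]), 'qd': array([-1.03201116e-03, -1.05392235e-03,  1.39029185e-03, -6.29895782e-04,
       -9.87513157e-04,  3.44487084e-05]), 'joint_efforts': array([-2.09804799e-03, -5.84165025e+01,  2.93751115e+01,  7.01558948e+00,
        1.01555165e-02, -5.16831676e-05]), 'eef_pos': array([0.2292771 , 0.63442756, 0.24772581]), 'ee_rot': array([ 3.14010448e+00, -1.02493825e-04, -3.46897111e-01]), 'force': array([ 0.08900781, -0.32191447, -0.26826497]), 'moment': array([0.00422507, 0.01402748, 0.00611319]), 'width': 0.08779797591825522}
```

View pics/scene0.png

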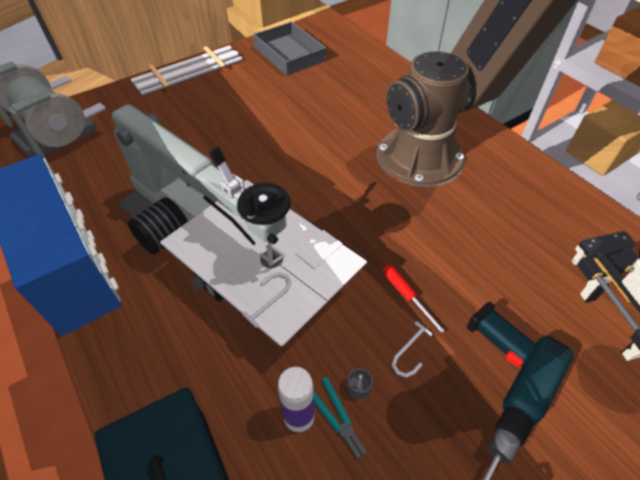

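View pics/top0.png

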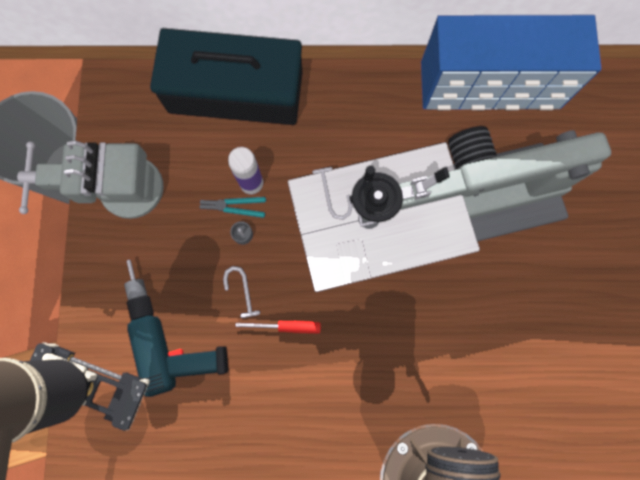

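The scene view shows the wheel at (264,203) and the lever standing at about (222,165). The top view shows the wheel at (377,196), a dark spot at (370,175) that could be the handle, and the lever at about (425,187). I'll zoom in on both.

```bash
python3 - <<'E'
import cv2,numpy as np
a=cv2.imread("pics/scene0.png")[130:250,190:310];b=cv2.imread("pics/top0.png")[145:235,335:455]
a=cv2.resize(a,(400,400),interpolation=2);b=cv2.resize(b,(400,300),interpolation=2)
o=np.zeros((400,800,3),np.uint8);o[:,:400]=a;o[:300,400:]=b
cv2.imwrite("pics/crop0.png",o)
E
```

```text
(no output)
```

View pics/crop0.png

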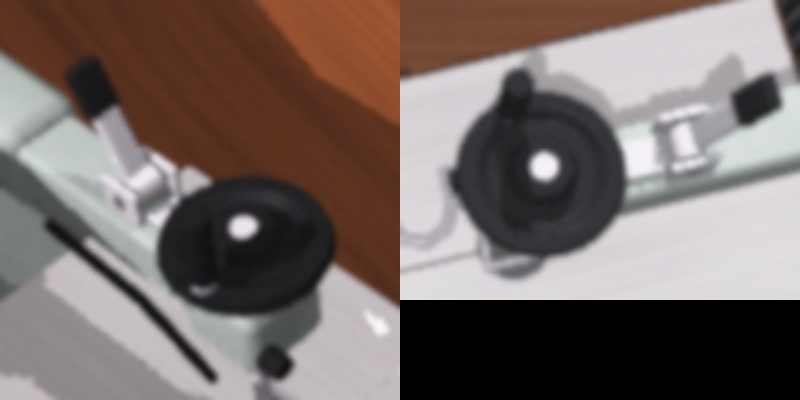

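```bash
cat > h.py <<'E'
import numpy as np
from station import arm
def ray(n,u,v):
    c=arm.camera_info(n);f=240/np.tan(np.radians(c["fov_y"]/2));V=c["view"]
    d=V[:3,:3].T@np.array([(u-c["cx"])/f,(v-c["cy"])/f,1]);return -V[:3,:3].T@V[:3,3],d/np.linalg.norm(d)
def plane(n,u,v,z):
    o,d=ray(n,u,v);return o+d*(z-o[2])/d[2]
def tri(s,t):
    (o,d),(p,e)=ray("scene",*s),ray("top",*t)
    k=np.linalg.lstsq(np.c_[d,-e],p-o,rcond=None)[0];a,b=o+k[0]*d,p+k[1]*e
    return ((a+b)/2).round(4),np.linalg.norm(a-b).round(4)
E
python3 - <<'E'
from h import *
S=lambda x,y:(190+x/3.3333,130+y/3.3333);T=lambda x,y:(335+(x-400)/3.3333,145+y/3.3333)
P=lambda m,s,t:print(m,*tri(S(*s),T(*t)))
P("disc",(246,245),(541,172));P("hub",(243,227),(544,166));P("handletop",(205,285),(515,82))
P("levertip",(83,68),(768,92));P("gripbase",(100,112),(738,108));P("clevis",(140,190),(683,140))
print(ray("scene",0,0)[0],ray("top",0,0)[0])
for z in(.26,.27,.28,.325):print(z,plane("top",*T(541,172),z),plane("scene",*S(246,245),z),plane("top",*T(515,82),z))
# table corners for yaw (top, z=.108)
c=[plane("top",*p,.108)[:2] for p in[(289,180),(445,143),(479,247),(317,290)]]
print(np.array(c))
for i in range(4):
    e=c[(i+1)%4]-c[i];print(np.linalg.norm(e),np.degrees(np.arctan2(e[1],e[0])))
E
```

```text
disc [0.56   0.1462 0.2718] 0.003
hub [0.5598 0.1459 0.2851] 0.0025
handletop [0.6011 0.1657 0.2874] 0.0165
levertip [0.5879 0.0327 0.3267] 0.002
gripbase [0.5872 0.0429 0.3025] 0.0015
clevis [0.5824 0.0646 0.2582] 0.0027
[0.79423705 0.66918371 0.87871571] [0.30034417 0.25073273 1.1941373 ]
0.26 [0.56450001 0.14388421 0.26      ] [0.55448595 0.13739919 0.26      ] [0.61703536 0.15740506 0.26      ]
0.27 [0.56167221 0.14502803 0.27      ] [0.55836093 0.14599416 0.27      ] [0.61364516 0.15840414 0.27      ]
0.28 [0.5588444  0.14617185 0.28      ] [0.56223591 0.15458913 0.28      ] [0.61025496 0.15940321 0.28      ]
0.325 [0.54611928 0.15131904 0.325     ] [0.57967332 0.19326651 0.325     ] [0.59499906 0.16389907 0.325     ]
[[ 0.6451672   0.31789112]
 [ 0.72963042 -0.0253291 ]
 [ 0.49653453 -0.08671331]
 [ 0.40545443  0.25687696]]
0.35346026032008154 -76.17477316003566
0.24104297593397087 -165.24650988932976
0.35545725215842916 104.84669487140549
0.2473558926299653 14.280279720002397
```

Call:
arm_command(
  motion=[
    [[0, 0, -22], [0, 0, 6.9], 0],
    [[0, 0, -22], [0, 0, 6.9], 0],
    [[0, 0, -22], [0, 0, 6.9], 0],
    [[0, 0, -22], [0, 0, 6.9], 0],
    [[0, 0, -22], [0, 0, 6.9], 0],
    [[0, 0, -22], [0, 0, 6.9], 0],
    [[0, 0, -22], [0, 0, 6.9], 0],
    [[0, 0, -22], [0, 0, 6.9], 0],
  ],
  newtons=40,
)

```text
t: 0.77
eef_pos: [0.2293, 0.6345, 0.4252]
ee_rot: [3.141, -0.001, -1.316]
force: [0.0, 0.5, 0.5]
width: 0.0398
```

Call:
arm_command(
  motion=[
    [[31, -9.7, 0], [0, 0, 0], 0],
    [[31, -9.7, 0], [0, 0, 0], 0],
    [[31, -9.7, 0], [0, 0, 0], 0],
    [[31, -9.7, 0], [0, 0, 0], 0],
    [[31, -9.7, 0], [0, 0, 0], 0],
    [[31, -9.7, 0], [0, 0, 0], 0],
    [[31, -9.7, 0], [0, 0, 0], 0],
    [[31, -9.7, 0], [0, 0, 0], 0],
    [[31, -9.7, 0], [0, 0, 0], 0],
    [[31, -9.7, 0], [0, 0, 0], 0],
    [[31, -9.7, 0], [0, 0, 0], 0],
    [[31, -9.7, 0], [0, 0, 0], 0],
    [[31, -9.7, 0], [0, 0, 0], 0],
    [[31, -9.7, 0], [0, 0, 0], 0],
    [[31, -9.7, 0], [0, 0, 0], 0],
    [[31, -9.7, 0], [0, 0, 0], 0],
    [[31, -9.7, 0], [0, 0, 0], 0],
    [[31, -9.7, 0], [0, 0, 0], 0],
    [[31, -9.7, 0], [0, 0, 0], 0],
    [[0, 0, 0], [0, 0, 0], 0],
  ],
)

```text
t: 2.43
eef_pos: [0.561, 0.1093, 0.4236]
ee_rot: [3.14, -0.001, -1.314]
force: [-1.2, 1.7, -0.1]
width: 0.0003
```

```bash
cat >> h.py <<'E'
U=np.array([.2571,-.9664,0]);W=np.array([.9664,.2571,0]);PIV=np.array([.5817,.0638,.262]);AX=np.array([.560,.146,.275])
def rel(p,o): p=np.asarray(p)-o;return (1000*np.array([p@U,p@W,p[2]])).round(1)
def st():
    s=arm.get_state();f=s["force"]
    print("t",s["t"],"TCP-piv",rel(s["eef_pos"],PIV),"TCP-ax",rel(s["eef_pos"],AX),"rot",np.degrees(s["ee_rot"]).round(2),"F saw",np.round([f@U,f@W,f[2]],1),"w",s["width"].round(4),"q",s["q"].round(2))
    return s
E
python3 -c "
from h import *
st()"
```

```text
Traceback (most recent call last):
  File "h.py", line 16, in st
    print("t",s["t"],"TCP-piv",rel(s["eef_pos"],PIV),"TCP-ax",rel(s["eef_pos"],AX),"rot",np.degrees(s["ee_rot"]).round(2),"F saw",np.round([f@U,f@W,f[2]],1),"w",s["width"].round(4),"q",s["q"].round(2))
                                                                                                                                                                 ^^^^^^^^^^^^^^^^
AttributeError: 'float' object has no attribute 'round'
```

Call:
arm_command(
  motion=[
    [[13, -4, 0], [0, 0, 0], 0],
    [[14, -4, 0], [0, 0, 0], 0],
    [[0, 0, 20], [0, 0, 0], 0],
    [[0, 0, 20], [0, 0, 0], 0],
    [[0, 0, 20], [0, 0, 0], 0],
    [[0, 0, 19], [0, 0, 0], 0],
    [[0, 0, 0], [0, 0, 0], 0],
    [[0, 0, 0], [0, 0, 0], 0],
  ],
)

```text
t: 3.1
eef_pos: [0.5735, 0.089, 0.345]
ee_rot: [3.139, -0.001, -1.31]
force: [1.2, -0.3, 0.4]
width: 0.0003
```

```bash
sed -i 's/s\["width"\].round(4)/round(s["width"],4)/' h.py
python3 - <<'E'
from h import *
import cv2
st()
a=arm.grab_frame("scene")[110:230,180:340,::-1];b=arm.grab_frame("top")[125:245,335:495,::-1]
cv2.imwrite("pics/c1.png",np.hstack([cv2.resize(x,(400,300),interpolation=2) for x in(a,b)]))
E
```

```text
t 3.1 TCP-piv [-26.5  -1.4  83. ] TCP-ax [58.5 -1.6 70. ] rot [ 1.7987e+02 -4.0000e-02 -7.5060e+01] F saw [0.5 1.1 0.4] w 0.0003 q [ 0.49  0.16 -0.04  0.   -1.37 -0.23]
```

View pics/c1.png

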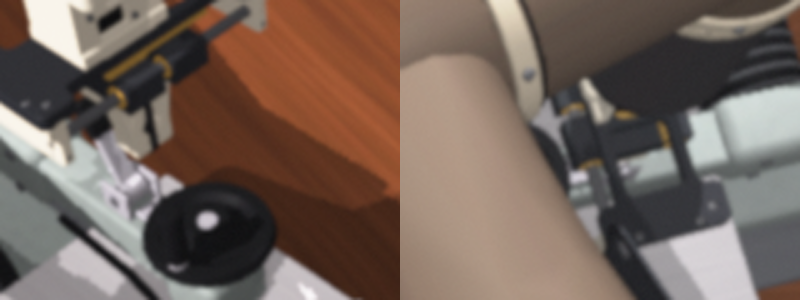

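The fingers are on the nose side of the lever, in line with it, so I can fold it now.

Call:
arm_command(
  motion=[
    [[7, 0, 0], [0, 0, 0], 0],
    [[7, 0, 0], [0, 0, 0], 0],
    [[7, 0, 0], [0, 0, 0], 0],
    [[8, 0, 0], [0, 0, 0], 0],
    [[5, 0, 1], [0, 0, 0], 0],
    [[5, 0, 1], [0, 0, 0], 0],
    [[5, 0, 1], [0, 0, 0], 0],
    [[5, 0, 3], [0, 0, 0], 0],
    [[5, 0, 3], [0, 0, 0], 0],
    [[4, 0, 3], [0, 0, 0], 0],
    [[4, 0, 4], [0, 0, 0], 0],
    [[4, 0, 4], [0, 0, 0], 0],
    [[3, 0, 4], [0, 0, 0], 0],
    [[3, 0, 5], [0, 0, 0], 0],
    [[2, 0, 5], [0, 0, 0], 0],
    [[2, 0, 5], [0, 0, 0], 0],
  ],
)

```text
t: 4.53
eef_pos: [0.5936, 0.0148, 0.3064]
ee_rot: [3.142, -0.001, -1.31]
force: [-2.5, -1.5, 4.3]
width: 0.0006
```

```bash
python3 -c "
from h import *
st()"
```

```text
t 4.5333 TCP-piv [50.4 -1.1 44.4] TCP-ax [135.4  -1.2  31.4] rot [ 1.800e+02 -6.000e-02 -7.508e+01] F saw [ 0.8 -2.8  4.3] w 0.0006 q [ 0.35  0.19 -0.08  0.   -1.29 -0.09]
```

Contact is light, about 4 N upward on the tool. I'll press down the remaining 18 mm in small steps.

Call:
arm_command(
  motion=[
    [[1, 0, 3], [0, 0, 0], 0],
    [[1, 0, 3], [0, 0, 0], 0],
    [[1, 0, 3], [0, 0, 0], 0],
    [[0, 0, 3], [0, 0, 0], 0],
    [[0, 0, 2], [0, 0, 0], 0],
    [[0, 0, 2], [0, 0, 0], 0],
    [[0, 0, 1], [0, 0, 0], 0],
    [[0, 0, 0], [0, 0, 0], 0],
  ],
)

```text
t: 5.2
eef_pos: [0.5946, 0.0129, 0.2895]
ee_rot: [-3.141, -0.0, -1.31]
force: [0.3, -1.9, 2.3]
width: 0.0007
```

```bash
python3 -c "
from h import *
st()"
```

```text
t 5.2 TCP-piv [52.5 -0.6 27.5] TCP-ax [137.5  -0.8  14.5] rot [-179.96   -0.    -75.06] F saw [ 1.9 -0.2  2.3] w 0.0007 q [ 0.35  0.2  -0.11  0.   -1.26 -0.09]
```

Call:
arm_command(
  motion=[
    [[0, 0, 1], [0, 0, 0], 0],
    [[0, 0, 1], [0, 0, 0], 0],
    [[0, 0, 0], [0, 0, 0], 0],
  ],
)

```text
t: 5.45
eef_pos: [0.5947, 0.0129, 0.2892]
ee_rot: [-3.14, -0.0, -1.31]
force: [-3.6, -1.3, 10.8]
width: 0.0005
```

Call:
arm_command(
  motion=[
    [[0, 0, 1], [0, 0, 0], 0],
    [[0, 0, 1], [0, 0, 0], 0],
    [[0, 0, 0], [0, 0, 0], 0],
  ],
)

```text
t: 5.7
eef_pos: [0.5947, 0.0129, 0.2891]
ee_rot: [-3.138, -0.001, -1.309]
force: [-6.7, 0.4, 20.6]
width: 0.0002
```

Call:
arm_command(
  motion=[
    [[0, 0, -10], [0, 0, 0], 0],
    [[0, 0, -20], [0, 0, 0], 0],
    [[0, 0, -30], [0, 0, 0], 0.5],
    [[15, 0, -30], [0, 0, 0], 0.5],
    [[30, 0, -10], [0, 0, 0], 0.5],
    [[35, 0, 0], [0, 0, 0], 0.5],
    [[35, 0, 0], [0, 0, 0], 0.5],
    [[20, 0, 0], [0, 0, 0], 0.5],
    [[0, 0, 0], [0, 0, 0], 0.5],
    [[0, 0, 0], [0, 0, 0], 0.5],
    [[0, 0, 0], [0, 0, 0], 0.5],
  ],
)

```text
t: 6.62
eef_pos: [0.629, -0.1171, 0.3848]
ee_rot: [3.141, 0.001, -1.31]
force: [0.2, -0.1, 0.1]
width: 0.0435
```

```bash
python3 - <<'E'
from h import *
import cv2
st()
a=arm.grab_frame("scene")[130:250,190:350,::-1];b=arm.grab_frame("top")[135:255,335:495,::-1]
cv2.imwrite("pics/c2.png",np.hstack([cv2.resize(x,(400,300),interpolation=2) for x in(a,b)]))
E
```

```text
t 6.6167 TCP-piv [187.   -0.8 122.8] TCP-ax [272.   -0.9 109.8] rot [ 1.7995e+02  6.0000e-02 -7.5080e+01] F saw [0.1 0.1 0.1] w 0.0435 q [ 0.12  0.25  0.16 -0.   -1.48  0.14]
```

View pics/c2.png

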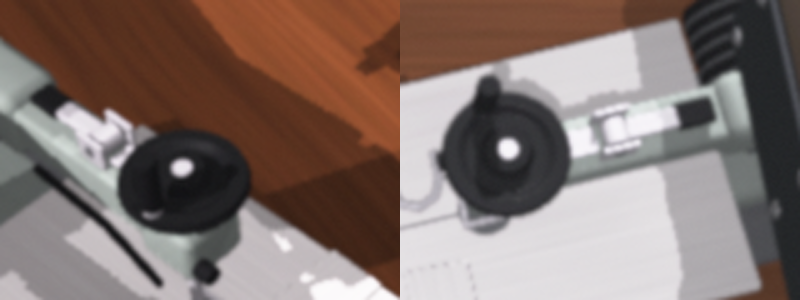

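The lever now lies flat along the arm, with its black grip at (695,110) in the crop. The wheel disc is centred at about (506,154) and the upper end of the handle at about (488,87).

```bash
python3 - <<'E'
from h import *
import cv2
im=arm.grab_frame("top");g=cv2.GaussianBlur(im,(3,3),0).max(2)
m=(g<75).astype(np.uint8);n,l,s,c=cv2.connectedComponentsWithStats(m[150:230,340:420])
k=1+s[1:,4].argmax();print(s[k],c[k])
for r in range(14,26):print(r+150,''.join('%4d'%v for v in g[r+150,358:385]))
T=lambda x,y:(335+(x-400)/2.5,135+y/2.5);S=lambda x,y:(190+x/2.5,130+y/2.5)
print(tri(S(184,181),T(506.5,154)),"axis@.275",plane("top",*T(506.5,154),.275))
h=plane("top",*T(488,87),.3245);print(h,rel(h,AX))
print("lever grip mid",rel(plane("top",*T(697,111),.267),PIV),"clevis",rel(plane("top",*T(613,130),.27),PIV))
E
```

```text
[  11   17   51   54 1805] [36.48531856 46.02493075]
164  191 199 206 211 214 216 218 218 212 201 187 172 160 150 147 152 161 167 169 173 185 202 215 220 220 219 219
165  214 217 219 220 221 221 219 212 195 170 146 127 116 111 115 129 147 160 167 173 185 201 213 217 215 212 210
166  220 221 221 221 221 221 216 201 170 133 104  88  80  79  86 103 127 149 163 171 182 195 204 206 202 197 194
167  221 221 221 221 220 219 210 186 145 103  77  67  63  63  68  82 107 135 156 168 175 183 188 189 186 181 179
168  220 220 220 220 220 216 202 168 122  84  65  60  59  59  61  70  92 123 149 164 170 173 175 175 174 172 171
169  219 219 219 219 218 213 192 151 103  72  61  59  58  58  59  64  82 113 143 159 164 166 167 168 168 168 169
170  218 218 218 218 217 209 184 137  89  63  57  57  57  57  57  60  75 102 131 146 151 154 156 158 161 163 164
171  217 217 217 217 215 204 174 124  77  55  53  55  55  55  54  55  65  87 110 122 126 129 132 136 142 147 152
172  217 217 217 217 212 196 159 107  64  47  46  49  50  50  48  48  56  71  85  92  95  97 100 105 110 118 127
173  217 217 217 215 206 182 138  87  51  39  40  41  42  42  41  43  50  59  66  69  71  72  74  76  81  87  95
174  217 217 215 208 192 159 113  68  42  34  34  35  35  35  35  40  48  55  59  60  61  61  62  62  64  68  72
175  217 215 208 193 166 129  87  53  36  32  32  31  31  31  33  39  48  54  58  59  59  59  59  59  60  61  62
(array([0.5596, 0.1458, 0.2739]), np.float64(0.0025)) axis@.275 [0.56025854 0.14505196 0.275     ]
[0.59480127 0.16263279 0.3245    ] [-7.1 37.9 49.5]
lever grip mid [63.2 -2.7  5. ] clevis [-2.1 -1.3  8. ]
```

Call:
arm_command(
  motion=[
    [[-31, -4.2, 0], [0, 0, 0], 0.5],
    [[-31, -4.2, 0], [0, 0, 0], 0.5],
    [[-31, -4.2, 0], [0, 0, 0], 0.5],
    [[-31, -4.2, 0], [0, 0, 0], 0.5],
    [[-31, -4.2, 0], [0, 0, 0], 0.5],
    [[-31, -4.2, 0], [0, 0, 0], 0.5],
    [[-31, -4.2, 0], [0, 0, 0], 0.5],
    [[-31, -4.2, 0], [0, 0, 0], 0.5],
    [[-31, -4.2, 0], [0, 0, 0], 0.5],
    [[0, 0, 0], [0, 0, 0], 0.5],
    [[0, 0, 0], [0, 0, 0], 0.5],
    [[0, 0, 0], [0, 0, 0], 0.5],
  ],
)

```text
t: 7.77
eef_pos: [0.5933, 0.1623, 0.3858]
ee_rot: [-3.141, 0.0, -1.309]
force: [-0.1, 0.0, -0.1]
width: 0.0437
```

```bash
python3 -c "
from h import *
st()"
```

```text
t 7.7667 TCP-piv [-92.2  36.5 123.8] TCP-ax [ -7.2  36.4 110.8] rot [-179.99    0.    -74.98] F saw [-0.  -0.  -0.1] w 0.0437 q [ 0.58  0.21  0.11  0.   -1.47 -0.32]
```

Call:
arm_command(
  motion=[
    [[0, -1, 14], [0, 0, 0], 0.5],
    [[0, 0, 14], [0, 0, 0], 0.5],
    [[0, 0, 14], [0, 0, 0], 0.5],
    [[0, 0, 14], [0, 0, 0], 0.5],
    [[0, 0, 12], [0, 0, 0], 0.5],
    [[0, 0, 0], [0, 0, 0], 0.5],
    [[0, 0, 0], [0, 0, 0], 0.5],
  ],
)

```text
t: 8.35
eef_pos: [0.5946, 0.1609, 0.3176]
ee_rot: [3.141, -0.0, -1.311]
force: [-1.0, -0.0, 0.8]
width: 0.0439
```

Call:
arm_command(
  motion=[
    [[0, 0, 0], [0, 0, 0], 0],
    [[0, 0, 0], [0, 0, 0], 0],
    [[0, 0, 0], [0, 0, 0], 0],
    [[0, 0, 0], [0, 0, 0], 0],
    [[0, 0, 0], [0, 0, 0], 0],
    [[0, 0, 0], [0, 0, 0], 0],
  ],
  newtons=30,
)

```text
t: 8.85
eef_pos: [0.595, 0.162, 0.318]
ee_rot: [-3.141, 0.0, -1.31]
force: [0.7, -0.3, 1.6]
width: 0.017
```

```bash
python3 - <<'E'
from h import *
import cv2
st()
a=arm.grab_frame("scene")[130:250,190:350,::-1];b=arm.grab_frame("top")[135:255,335:495,::-1]
cv2.imwrite("pics/c3.png",np.hstack([cv2.resize(x,(400,300),interpolation=2) for x in(a,b)]))
E
```

```text
t 8.85 TCP-piv [-91.5  38.1  56. ] TCP-ax [-6.5 37.9 43. ] rot [-179.95    0.    -75.06] F saw [0.4 0.6 1.6] w 0.017 q [ 0.58  0.23 -0.01  0.   -1.33 -0.32]
```

View pics/c3.png

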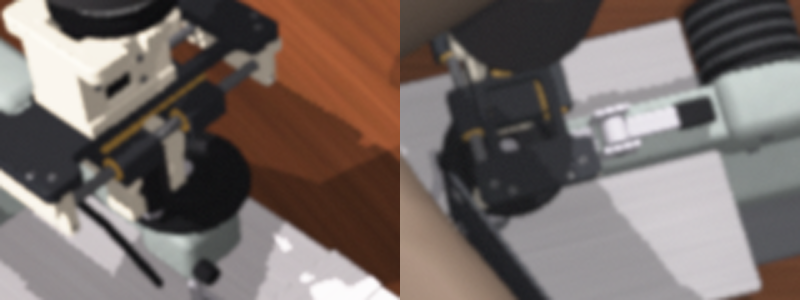

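Grip is centred: width is 17 mm and there is almost no side load. Next I'll work out the circle steps in tool axes.

```bash
cat >> h.py <<'E'
A0=np.radians(100.)
def rows(n,k,step=3.75):
    a=A0-np.radians(step)*np.arange(n,n+k+1);p=38*np.c_[np.cos(a),-np.sin(a)];q=(p-p[0]).round(1)
    print([[[round(float(x),1)+0,round(float(y),1)+0,0],[0,0,0],0] for x,y in np.diff(q,axis=0)])
def tang(n,step=3.75):
    s=st();p=rel(s["eef_pos"],np.array([.56,.1455,.275]));f=s["force"]
    e=p[:2]/np.hypot(*p[:2]);g=np.array([f@U,f@W])
    print("angle",np.degrees(np.arctan2(p[1],p[0])).round(1),"cmd",100-n*step,"r",np.hypot(*p[:2]).round(1),"tang",round(-(g@[e[1],-e[0]]),2),"rad",round(g@e,2))
E
python3 -c "
from h import *
for n in (0,8,18,28):rows(n,8 if n==0 else 10)"
```

```text
[[[2.5, -0.4, 0], [0, 0, 0], 0], [[2.4, -0.1, 0], [0, 0, 0], 0], [[2.5, -0.1, 0], [0, 0, 0], 0], [[2.5, 0.2, 0], [0, 0, 0], 0], [[2.5, 0.3, 0], [0, 0, 0], 0], [[2.4, 0.4, 0], [0, 0, 0], 0], [[2.4, 0.6, 0], [0, 0, 0], 0], [[2.4, 0.8, 0], [0, 0, 0], 0]]
[[[2.3, 0.9, 0], [0, 0, 0], 0], [[2.2, 1.1, 0], [0, 0, 0], 0], [[2.2, 1.2, 0], [0, 0, 0], 0], [[2.1, 1.4, 0], [0, 0, 0], 0], [[2.0, 1.5, 0], [0, 0, 0], 0], [[1.9, 1.6, 0], [0, 0, 0], 0], [[1.8, 1.7, 0], [0, 0, 0], 0], [[1.6, 1.9, 0], [0, 0, 0], 0], [[1.5, 1.9, 0], [0, 0, 0], 0], [[1.5, 2.1, 0], [0, 0, 0], 0]]
[[[1.3, 2.1, 0], [0, 0, 0], 0], [[1.1, 2.3, 0], [0, 0, 0], 0], [[1.0, 2.2, 0], [0, 0, 0], 0], [[0.8, 2.4, 0], [0, 0, 0], 0], [[0.7, 2.4, 0], [0, 0, 0], 0], [[0.5, 2.4, 0], [0, 0, 0], 0], [[0.3, 2.5, 0], [0, 0, 0], 0], [[0.2, 2.5, 0], [0, 0, 0], 0], [[0.0, 2.4, 0], [0, 0, 0], 0], [[-0.1, 2.5, 0], [0, 0, 0], 0]]
[[[-0.3, 2.5, 0], [0, 0, 0], 0], [[-0.5, 2.4, 0], [0, 0, 0], 0], [[-0.6, 2.4, 0], [0, 0, 0], 0], [[-0.7, 2.4, 0], [0, 0, 0], 0], [[-1.0, 2.3, 0], [0, 0, 0], 0], [[-1.0, 2.2, 0], [0, 0, 0], 0], [[-1.3, 2.2, 0], [0, 0, 0], 0], [[-1.3, 2.1, 0], [0, 0, 0], 0], [[-1.5, 2.0, 0], [0, 0, 0], 0], [[-1.6, 1.9, 0], [0, 0, 0], 0]]
```

Call:
arm_command(
  motion=[
    [[2.5, -0.4, 0], [0, 0, 0], 0],
    [[2.4, -0.1, 0], [0, 0, 0], 0],
    [[2.5, -0.1, 0], [0, 0, 0], 0],
    [[2.5, 0.2, 0], [0, 0, 0], 0],
    [[2.5, 0.3, 0], [0, 0, 0], 0],
    [[2.4, 0.4, 0], [0, 0, 0], 0],
    [[2.4, 0.6, 0], [0, 0, 0], 0],
    [[2.4, 0.8, 0], [0, 0, 0], 0],
  ],
  newtons=40,
)

```text
t: 9.62
eef_pos: [0.5989, 0.1454, 0.318]
ee_rot: [-3.138, 0.004, -1.309]
force: [1.8, 11.0, 2.1]
width: 0.0172
```

```bash
python3 -c "
from h import *
tang(8)"
```

```text
t 9.6167 TCP-piv [-74.5  37.6  56. ] TCP-ax [10.5 37.4 43. ] rot [-179.78    0.23  -74.98] F saw [-10.2   4.5   2.1] w 0.0172 q [ 0.55  0.22 -0.02 -0.   -1.32 -0.29]
angle 75.0 cmd 70.0 r 38.9 tang 10.98 rad 1.73
```

Call:
arm_command(
  motion=[
    [[2.3, 0.9, 0], [0, 0, 0], 0],
    [[2.2, 1.1, 0], [0, 0, 0], 0],
    [[2.2, 1.2, 0], [0, 0, 0], 0],
    [[2.1, 1.4, 0], [0, 0, 0], 0],
    [[2.0, 1.5, 0], [0, 0, 0], 0],
  ],
)

```text
t: 10.03
eef_pos: [0.5969, 0.1333, 0.3181]
ee_rot: [-3.136, 0.003, -1.309]
force: [6.2, 9.1, -1.8]
width: 0.0177
```

```bash
python3 -c "
from h import *
tang(13)"
```

```text
t 10.0333 TCP-piv [-63.3  32.6  56.1] TCP-ax [21.8 32.4 43.1] rot [-179.66    0.19  -74.99] F saw [-7.2  8.3 -1.8] w 0.0177 q [ 0.54  0.22 -0.03 -0.   -1.32 -0.28]
angle 56.8 cmd 51.25 r 38.9 tang 10.59 rad 3.0
```

Call:
arm_command(
  motion=[
    [[1.9, 1.6, 0], [0, 0, 0], 0],
    [[1.8, 1.7, 0], [0, 0, 0], 0],
    [[1.6, 1.9, 0], [0, 0, 0], 0],
    [[1.5, 1.9, 0], [0, 0, 0], 0],
    [[1.5, 2.1, 0], [0, 0, 0], 0],
  ],
)

```text
t: 10.45
eef_pos: [0.591, 0.1222, 0.3182]
ee_rot: [-3.135, 0.002, -1.309]
force: [11.6, 5.3, -2.9]
width: 0.017
```

```bash
python3 -c "
from h import *
tang(18)"
```

```text
t 10.45 TCP-piv [-54.   24.   56.2] TCP-ax [31.  23.9 43.2] rot [-1.796e+02  1.100e-01 -7.502e+01] F saw [-2.2 12.5 -2.9] w 0.017 q [ 0.53  0.2  -0.05  0.   -1.32 -0.27]
angle 38.2 cmd 32.5 r 38.8 tang 11.2 rad 6.04
```

Call:
arm_command(
  motion=[
    [[1.7, 2.1, 0], [0, 0, 0], 0],
    [[1.5, 2.3, 0], [0, 0, 0], 0],
    [[1.4, 2.2, 0], [0, 0, 0], 0],
    [[1.1, 2.4, 0], [0, 0, 0], 0],
    [[0.7, 2.4, 0], [0, 0, 0], 0],
  ],
)

```text
t: 10.87
eef_pos: [0.5813, 0.1129, 0.3181]
ee_rot: [-3.135, 0.002, -1.309]
force: [9.5, 5.8, -2.6]
width: 0.0173
```

```bash
python3 -c "
from h import *
tang(23)"
```

```text
t 10.8667 TCP-piv [-47.6  12.2  56.1] TCP-ax [37.5 12.  43.1] rot [-1.7965e+02  1.1000e-01 -7.5030e+01] F saw [-3.2 10.7 -2.6] w 0.0173 q [ 0.52  0.18 -0.07 -0.   -1.31 -0.26]
angle 18.2 cmd 13.75 r 39.0 tang 11.16 rad 0.32
```

Call:
arm_command(
  motion=[
    [[0.5, 2.4, 0], [0, 0, 0], 0],
    [[0.3, 2.5, 0], [0, 0, 0], 0],
    [[0.2, 2.5, 0], [0, 0, 0], 0],
    [[0.0, 2.4, 0], [0, 0, 0], 0],
    [[-0.1, 2.5, 0], [0, 0, 0], 0],
  ],
)

```text
t: 11.28
eef_pos: [0.5697, 0.1081, 0.3181]
ee_rot: [-3.136, 0.001, -1.31]
force: [10.9, 2.8, -3.6]
width: 0.0172
```

```bash
python3 -c "
from h import *
tang(28)"
```

```text
t 11.2833 TCP-piv [-45.8  -0.2  56.1] TCP-ax [39.2 -0.4 43.1] rot [-1.7967e+02  3.0000e-02 -7.5050e+01] F saw [ 0.1 11.3 -3.6] w 0.0172 q [ 0.53  0.16 -0.1   0.   -1.31 -0.26]
angle -0.3 cmd -5.0 r 38.7 tang 11.26 rad 0.04
```

Call:
arm_command(
  motion=[
    [[-0.3, 2.5, 0], [0, 0, 0], 0],
    [[-0.5, 2.4, 0], [0, 0, 0], 0],
    [[-0.6, 2.4, 0], [0, 0, 0], 0],
    [[-0.7, 2.4, 0], [0, 0, 0], 0],
    [[-1.0, 2.3, 0], [0, 0, 0], 0],
  ],
)

```text
t: 11.7
eef_pos: [0.5572, 0.1072, 0.3181]
ee_rot: [-3.137, -0.0, -1.31]
force: [10.8, -1.6, -3.5]
width: 0.0175
```

```bash
python3 -c "
from h import *
tang(33)
rows(38,20);rows(58,20)"
```

```text
t 11.7 TCP-piv [-48.3 -12.5  56.1] TCP-ax [ 36.7 -12.7  43.1] rot [-1.7971e+02 -3.0000e-02 -7.5070e+01] F saw [ 4.4 10.  -3.5] w 0.0175 q [ 0.54  0.14 -0.12  0.   -1.3  -0.28]
angle -19.1 cmd -23.75 r 38.4 tang 10.92 rad 0.83
[[[-1.7, 1.8, 0], [0, 0, 0], 0], [[-1.9, 1.6, 0], [0, 0, 0], 0], [[-1.9, 1.6, 0], [0, 0, 0], 0], [[-2.1, 1.4, 0], [0, 0, 0], 0], [[-2.1, 1.2, 0], [0, 0, 0], 0], [[-2.3, 1.2, 0], [0, 0, 0], 0], [[-2.2, 0.9, 0], [0, 0, 0], 0], [[-2.4, 0.9, 0], [0, 0, 0], 0], [[-2.4, 0.6, 0], [0, 0, 0], 0], [[-2.4, 0.6, 0], [0, 0, 0], 0], [[-2.5, 0.3, 0], [0, 0, 0], 0], [[-2.5, 0.2, 0], [0, 0, 0], 0], [[-2.4, 0.0, 0], [0, 0, 0], 0], [[-2.5, -0.1, 0], [0, 0, 0], 0], [[-2.5, -0.3, 0], [0, 0, 0], 0], [[-2.4, -0.5, 0], [0, 0, 0], 0], [[-2.5, -0.6, 0], [0, 0, 0], 0], [[-2.3, -0.8, 0], [0, 0, 0], 0], [[-2.3, -0.9, 0], [0, 0, 0], 0], [[-2.3, -1.1, 0], [0, 0, 0], 0]]
[[[-2.2, -1.2, 0], [0, 0, 0], 0], [[-2.0, -1.4, 0], [0, 0, 0], 0], [[-2.0, -1.5, 0], [0, 0, 0], 0], [[-1.9, -1.6, 0], [0, 0, 0], 0], [[-1.8, -1.7, 0], [0, 0, 0], 0], [[-1.7, -1.9, 0], [0, 0, 0], 0], [[-1.5, -1.9, 0], [0, 0, 0], 0], [[-1.4, -2.1, 0], [0, 0, 0], 0], [[-1.3, -2.1, 0], [0, 0, 0], 0], [[-1.1, -2.2, 0], [0, 0, 0], 0], [[-1.0, -2.3, 0], [0, 0, 0], 0], [[-0.8, -2.4, 0], [0, 0, 0], 0], [[-0.7, -2.4, 0], [0, 0, 0], 0], [[-0.5, -2.4, 0], [0, 0, 0], 0], [[-0.3, -2.5, 0], [0, 0, 0], 0], [[-0.2, -2.4, 0], [0, 0, 0], 0], [[0.0, -2.5, 0], [0, 0, 0], 0], [[0.1, -2.5, 0], [0, 0, 0], 0], [[0.3, -2.5, 0], [0, 0, 0], 0], [[0.4, -2.4, 0], [0, 0, 0], 0]]
```

Call:
arm_command(
  motion=[
    [[-1.0, 2.2, 0], [0, 0, 0], 0],
    [[-1.3, 2.2, 0], [0, 0, 0], 0],
    [[-1.3, 2.1, 0], [0, 0, 0], 0],
    [[-1.5, 2.0, 0], [0, 0, 0], 0],
    [[-1.6, 1.9, 0], [0, 0, 0], 0],
  ],
)

```text
t: 12.12
eef_pos: [0.5453, 0.1104, 0.3181]
ee_rot: [-3.137, -0.001, -1.31]
force: [11.8, -3.9, -3.3]
width: 0.017
```

```bash
python3 -c "
from h import *
tang(38)"
```

```text
t 12.1167 TCP-piv [-54.4 -23.2  56.1] TCP-ax [ 30.6 -23.4  43.1] rot [-1.7975e+02 -8.0000e-02 -7.5080e+01] F saw [ 6.8 10.3 -3.3] w 0.017 q [ 0.55  0.12 -0.14  0.   -1.3  -0.29]
angle -37.6 cmd -42.5 r 38.0 tang 12.36 rad -0.91
```

Call:
arm_command(
  motion=[
    [[-1.7, 1.8, 0], [0, 0, 0], 0],
    [[-1.9, 1.6, 0], [0, 0, 0], 0],
    [[-1.9, 1.6, 0], [0, 0, 0], 0],
  ],
)

```text
t: 12.37
eef_pos: [0.5391, 0.114, 0.3181]
ee_rot: [-3.138, -0.002, -1.311]
force: [12.5, -6.4, -4.7]
width: 0.017
```

```bash
python3 -c "
from h import *
tang(41)"
```

```text
t 12.3667 TCP-piv [-59.5 -28.3  56.1] TCP-ax [ 25.5 -28.5  43.1] rot [-1.7977e+02 -1.3000e-01 -7.5090e+01] F saw [ 9.4 10.4 -4.7] w 0.017 q [ 0.57  0.11 -0.16  0.   -1.3  -0.31]
angle -48.5 cmd -53.75 r 37.8 tang 13.92 rad -1.56
```

Call:
arm_command(
  motion=[
    [[-2.1, 1.4, 0], [0, 0, 0], 0],
    [[-2.1, 1.2, 0], [0, 0, 0], 0],
  ],
)

```text
t: 12.53
eef_pos: [0.5354, 0.117, 0.3181]
ee_rot: [-3.138, -0.003, -1.311]
force: [12.3, -8.4, -3.7]
width: 0.0175
```

```bash
python3 -c "
from h import *
tang(43)"
```

```text
t 12.5333 TCP-piv [-63.3 -31.1  56.1] TCP-ax [ 21.7 -31.2  43.1] rot [-1.798e+02 -1.700e-01 -7.510e+01] F saw [11.3  9.7 -3.7] w 0.0175 q [ 0.58  0.11 -0.16  0.   -1.3  -0.32]
angle -55.7 cmd -61.25 r 37.6 tang 14.84 rad -1.66
```

Call:
arm_command(
  motion=[
    [[-2.3, 1.2, 0], [0, 0, 0], 0],
    [[-2.2, 0.9, 0], [0, 0, 0], 0],
    [[-2.4, 0.9, 0], [0, 0, 0], 0],
    [[-2.4, 0.6, 0], [0, 0, 0], 0],
  ],
)

```text
t: 12.87
eef_pos: [0.5293, 0.1241, 0.318]
ee_rot: [-3.139, -0.004, -1.311]
force: [12.0, -12.4, -3.6]
width: 0.0171
```

```bash
python3 -c "
from h import *
tang(47)"
```

```text
t 12.8667 TCP-piv [-71.7 -35.2  56. ] TCP-ax [ 13.3 -35.3  43. ] rot [-179.87   -0.25  -75.12] F saw [15.   8.4 -3.6] w 0.0171 q [ 0.59  0.1  -0.17  0.01 -1.3  -0.34]
angle -70.0 cmd -76.25 r 37.5 tang 16.99 rad -2.72
```

Call:
arm_command(
  motion=[
    [[-2.4, 0.6, 0], [0, 0, 0], 0],
    [[-2.5, 0.3, 0], [0, 0, 0], 0],
  ],
)

```text
t: 13.03
eef_pos: [0.527, 0.128, 0.318]
ee_rot: [-3.14, -0.005, -1.311]
force: [13.1, -14.2, -4.5]
width: 0.0168
```

```bash
python3 -c "
from h import *
tang(49)"
```

```text
t 13.0333 TCP-piv [-76.1 -36.3  56. ] TCP-ax [  8.9 -36.5  43. ] rot [-179.91   -0.3   -75.13] F saw [17.   9.  -4.5] w 0.0168 q [ 0.6   0.1  -0.17  0.01 -1.3  -0.35]
angle -77.0 cmd -83.75 r 37.4 tang 18.62 rad -4.91
```

Call:
arm_command(
  motion=[
    [[1.9, -0.9, 0], [0, 0, 0], 0],
    [[1.8, -0.8, 0], [0, 0, 0], 0],
    [[0, 0, 0], [0, 0, 0], 0],
  ],
)

```text
t: 13.28
eef_pos: [0.5277, 0.1273, 0.3179]
ee_rot: [3.141, 0.0, -1.31]
force: [-0.9, -1.8, 3.1]
width: 0.0176
```

```bash
python3 -c "
from h import *
tang(49)"
```

```text
t 13.2833 TCP-piv [-75.2 -35.9  55.9] TCP-ax [  9.8 -36.1  42.9] rot [ 1.7999e+02  1.0000e-02 -7.5080e+01] F saw [ 1.5 -1.3  3.1] w 0.0176 q [ 0.6   0.1  -0.17 -0.   -1.3  -0.34]
angle -75.5 cmd -83.75 r 37.1 tang 1.08 rad 1.66
```

Call:
arm_command(
  motion=[
    [[0, 0, 0], [0, 0, 0], 0.45],
    [[0, 0, 0], [0, 0, 0], 0.45],
    [[0, 0, 0], [0, 0, 0], 0.45],
    [[0, 0, 0], [0, 0, 0], 0.45],
    [[0, 0, -15], [0, 0, 0], 0.45],
    [[0, 0, -25], [0, 0, 0], 0.45],
    [[0, 0, -35], [0, 0, 0], 0.45],
    [[20, 0, -10], [0, 0, 0], 0.45],
    [[35, 0, 0], [0, 0, 0], 0.45],
    [[35, 0, 0], [0, 0, 0], 0.45],
    [[35, 0, 0], [0, 0, 0], 0.45],
    [[35, 0, 0], [0, 0, 0], 0.45],
    [[35, 0, 0], [0, 0, 0], 0.45],
    [[35, 0, 0], [0, 0, 0], 0.45],
    [[20, 0, 0], [0, 0, 0], 0.45],
    [[0, 0, 0], [0, 0, 0], 0.45],
    [[0, 0, 0], [0, 0, 0], 0.45],
  ],
)

```text
t: 14.7
eef_pos: [0.5923, -0.115, 0.4018]
ee_rot: [3.14, 0.0, -1.312]
force: [-0.5, -0.0, 0.1]
width: 0.0392
```

```bash
python3 - <<'E'
from h import *
import cv2
st()
a=arm.grab_frame("scene")[130:250,190:350,::-1];b=arm.grab_frame("top")[135:255,335:495,::-1]
cv2.imwrite("pics/c4.png",np.hstack([cv2.resize(x,(400,300),interpolation=2) for x in(a,b)]))
E
```

```text
t 14.7 TCP-piv [175.5 -35.8 139.8] TCP-ax [260.6 -35.9 126.8] rot [ 1.7993e+02  2.0000e-02 -7.5200e+01] F saw [-0.1 -0.5  0.1] w 0.0392 q [ 0.13  0.18  0.11 -0.   -1.5   0.13]
```

View pics/c4.png

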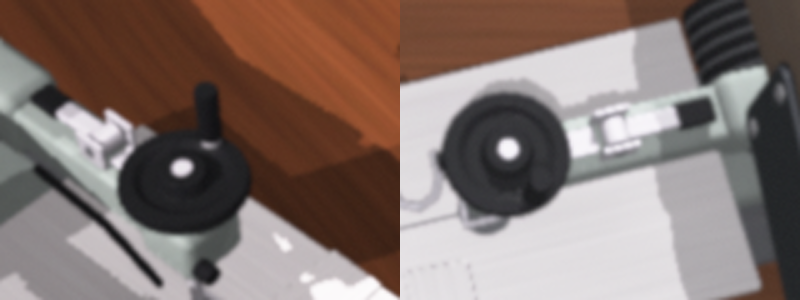

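The lever is still flat. The handle's upper end is at about (532,195) in the top crop and (207,90) in the scene crop. I'll check that the wheel stayed where it was left.

```bash
python3 - <<'E'
from h import *
for t,s in(((532,195),(207,90)),):
    T=(335+(t[0]-400)/2.5,135+t[1]/2.5);S=(190+s[0]/2.5,130+s[1]/2.5)
    p=plane("scene",*S,.3235);r=rel(p,AX);print("scene",r,np.degrees(np.arctan2(r[1],r[0])))
    p=plane("top",*T,.3235);r=rel(p,AX);print("top",r,np.degrees(np.arctan2(r[1],r[0])),tri(S,T))
E
```

```text
scene [ 11.4 -42.9  48.5] -75.11847029685946
top [  0.9 -44.5  48.5] -88.84136691191489 (array([0.5202, 0.131 , 0.3264]), np.float64(0.0092))
```

```bash
python3 -c "
from h import *
print(arm.job_done())"
```

```text
the job is handed in; nothing more can be done
None
```

The lever is folded flat, the wheel is wound to about 1.68 times the slack push, and the job is handed in at about 15 s of the 72 s allowed. `job_done` gives no verdict, so I don't know the result.

- **Lever:** I folded it with closed fingers and pressed it onto its stop, where the force rose to about 20 N with no further movement. Later pictures show it lying flat along the arm.
- **Winding:** I held the crank handle and led it clockwise through about 177°. Slack push was steady at about 11 N, and the slack ended after roughly 130°. From there it climbed about 8 to 9 N per rad to 18.6 N, inside the 1.6–1.9 band. I then eased the load to about 1 N before opening the fingers.
- **Last checks:** The tool is clear of everything, with under 1 N on it. The scene view puts the handle at -75°, the angle where it was let go, so there is no sign of it creeping back. I saw no contact with the other objects, but I did not measure their positions.
- **What disagreed:**
  - The slack push of 11 N was above the stated 8–10 N. I set the stop by the ratio, slightly low, so a constant offset in the reading would still leave it in range (about 1.84).
  - The top view, where the black handle lies over the black wheel, gave -89° for the handle. I trusted the clearer scene view.

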